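# Lock the last quarter-turn fastener of the valve box cover

### The job

The grey valve box has three of its red-winged quarter-turn fasteners locked; the fourth is missing and stands in the small grey-and-black plastic stand. Put it upright into the empty square receptacle with its cross bar in the slot, press it down against the spring, turn it a quarter turn clockwise (seen from above) and let it spring up into its locked detent, then let go. Work gently, with well under 30 N on the box, and leave the other things where they are.

Things in the scene. Friction and masses are not known exactly. Their poses are not given: they have to be found in the camera images.
- fastener: Loose quarter-turn fastener, 50 to 85 g, 51 mm tall, two-fold symmetric. Origin: centre of its lower tip, z up its shaft. Shaft 12 mm thick; cross bar at the tip, 22 mm along x, 7 mm along y, z 0 to 7 mm; flange 34 mm wide, z 18.5 to 22.5 mm; red wing to grip, 40 mm along x, 14 mm along y, z 22.5 to 50.5 mm.
- holder: Plastic stand fixed to the bench: a grey tube, 42 mm wide and 43 mm tall, on a black foot. Origin: centre of its underside. At the start the fastener stands upright in it, its flange resting on the tube's rim; its yaw is anywhere within 0.8 rad of the stand's. Beyond it stands a fixed drawer cabinet, 0.26 m tall, its front at x = 0.57 m, y -0.31 to -0.02 m.
- housing: Grey valve box fixed to the bench, 196 x 166 mm (x, y), aluminium cover, its top at z = 70 mm. Origin: centre of its underside, z up. The receptacle is at (45, 35) mm; three fasteners (wing tops 43 mm above the cover) are locked at (-65, 45), (-65, -52), (60, -52) mm. Its entry slot runs along the box's x axis; the locked cross bar lies along its y axis.
- seat (a point): Point on the upright axis of the empty receptacle at the level of the cover's top; axes as the box. The receptacle is a 32 mm square steel block whose mouth (top face) stands 1 to 19 mm above this level, different each time and not measured; it stays put under the work. Slot in the mouth 25 x 10 mm along x, 15 mm wide at the middle. A spring cup lies 8 mm below the mouth.
- spring_cup (a joint): Travel (m) of the spring cup as the fastener's tip pushes it down; force 3 N at 0, 600 N/m. Above 0.009 the bar is free to turn, clockwise only; at 0.0105 the flange strikes the mouth: a hard stop. A stop ends the turn near 1.75 rad; past about 1.45 rad the bar, when let up, springs up 5 mm into the locked pocket and the cup reads 0.004. Before that it is caught under the land.
- bottle: Small brown dropper bottle, 33 mm wide, 102 mm tall, upright, loose bystander; origin under its centre.
- flashlight: Black torch standing upright, 36 mm wide, 114 mm tall, loose bystander; origin under its centre.
- dish: Round metal parts dish, 119 mm wide, 22 mm tall, loose bystander; origin under its centre.
Mind the look-alikes: they are no part of the job. What is shaped like the fastener but blue is not meant.

How it is judged:
By the outcome, as a careful person would: the job done as asked, in the order asked, and still so for the second after the job is handed in, with the robot touching nothing.
It also fails if it takes over 72 s, if anything falls off the work surface, if the arm or the gripper's body presses on something with over 40 N, if the wrist force passes 120 N, or if a joint passes its speed limit or range.

### The arm

A 6-joint arm with a two-finger parallel gripper is mounted at the origin on the work surface; the furniture and walls round the work are solid. World frame = base frame: x ahead of the robot, y to its left, z up, the work surface at z = 0. Lengths are in m, angles in rad, forces in N, time in s.
With the tool pointing down it reaches from about 0.325 to 0.85 m from the base axis. Payload 4.4 kg.
Tool frame: the origin (TCP) lies midway between the tips of the shut fingers; the grasp point (between the pads) lies 19 mm behind it; z points along the fingers, y is the line along which they close (so a half turn about z gives the same grasp; the last joint's range is limited). The gripper opens to 94 mm and grips with 3 to 60 N. Pads are 16 mm wide; open, the fingers measure 119 mm over their backs; the gripper's body (75 mm by 177 mm) begins 78 mm behind the grasp point.
Start: joints at [1.054, 0.207, 1.542, -0, 1.393, -0.15], TCP at [0.206, 0.537, 0.205] pointing down, gripper open.
Joint ranges: [-2.73, 2.73], [-0.86, 2.22], [0.23, 2.46], [-1.11, 4.25], [0.08, 2.63], [-2.82, 2.82]. Speed limits (rad/s): [2.79, 2.79, 3.14, 3.14, 3.14, 3.14].

### API

Orientations are given as a rotation vector (axis times angle).
In Python, from cell import * gives the robot as it stands. The module is installed in compiled form; this text tells all that it offers.
- The arm moves only by the tool play_rows, never from a script. Its argument "plan" is one flat list of numbers, 4 for each row, row after row: the shift along the tool's x, y, z in m, then the turn about the tool's z in degrees. In form: [x, y, z, turn, x, y, z, turn, ...]. A call has 1 to 12 rows; each row shifts and turns the commanded pose from where the row before left it, along the tool's axes as they then stand; what a row does not reach is not made up. A row lasts 1/10 s, in which the tool goes at most 50 mm and 8.59 degrees, less where a joint would pass 70% of its speed; a pose out of reach is approached as far as the arm can. A call with a gripper value outside its range is refused whole. "jaw" is the opening, from 0 (shut) to 1 (fully open), set as the call begins (left out, the last holds). The fingers move at their own pace and stop on an object; the grip force is fixed at half the most. Time passes only in rows, so rows that do not move let the fingers close. It gives the time, the measured TCP pose, the force, the opening and the grip force at its end, in the units of the state.
- state(): the state, without advancing time (a new reading comes with each control period).
- snapshot(name): name is "scene" or "top" or "wrist"; returns the picture (384x512x3 uint8, red, green, blue); there is no depth.
- camera_info(name): a dict with "fov_y" (degrees; the focal length in pixels is half the picture's height over the tangent of half this angle, whatever the lens; pixels are square), "cx", "cy" (the principal point, pixels), "extrinsics" (4x4, takes a point from world to camera coordinates). Camera axes: x right, y up, looking along -z (the intrinsics and any distortion apply to the point x, -y, -z); pixel columns grow to the right and rows downward; lengths in m; the calibration is good to about 2 mm. A picture is of the moment at which its call begins: read the wrist's pose just before it. camera_info takes no time and is no camera call; for the wrist camera it gives the pose at the moment of the call.
- close_job(): hands the job in; it is judged then, once.
The state is a dict: "t": time; "joint_positions": joint angles; "qvel": joint speeds; "effort": joint torques, N m; "tcp_pos": TCP position; "eef_rot": TCP orientation; "contact_force": force on the tool from outside, world axes, zero at the start; "wrist_torque": the same for the moment, N m; "finger_gap": finger opening in m; "grasp_force": force on a finger pad.
Only numpy, scipy, OpenCV 4.12 (cv2) and the standard library are available. Lean on these libraries where they do the work, as an engineer would, in place of code of your own. Each camera call takes 0.05 s, during which the arm holds its last target. There are 200 camera calls.

## Working session

There is one attempt and no reset: what is moved stays moved. The work goes in short steps, Python scripts to look and compute and a tool call to move; the robot and the scene stay as the last step left them, time stands still between calls to the robot, and variables do not carry over. Pictures are saved under pics/ and viewed, at most 12 in all, crops included, and the job is handed in when it is done.

Besides the shell and the picture viewer there is one more tool, called after "Call:" in YAML: its name, and indented under it one key for each argument. play_rows: Moves the arm, as the interface text tells. Its arguments: {"type":"object","properties":{"plan":{"type":"array","items":{"type":"number"}},"jaw":{"type":"number"}},"required":["plan"]}

```bash
mkdir -p pics
cat > h.py <<'E'
import numpy as np, cv2
from cell import *
def snap(n,f):
    im=snapshot(n); cv2.imwrite('pics/'+f+'.png',cv2.cvtColor(im,cv2.COLOR_RGB2BGR)); return im
def ray(info,u,v):
    f=192/np.tan(np.radians(info['fov_y'])/2)
    E=np.array(info['extrinsics']); R=E[:3,:3]; t=E[:3,3]
    d=np.array([(u-info['cx'])/f,-(v-info['cy'])/f,-1.]); return -R.T@t, R.T@d
def onz(info,u,v,z):
    o,d=ray(info,u,v); return o+d*(z-o[2])/d[2]
def proj(info,p):
    f=192/np.tan(np.radians(info['fov_y'])/2)
    E=np.array(info['extrinsics']); c=E[:3,:3]@np.array(p)+E[:3,3]
    return np.array([info['cx']+f*c[0]/-c[2], info['cy']+f*c[1]/c[2]])
E
python3 - <<'E'
from h import *
for n in('scene','top','wrist'):
    i=camera_info(n); print(n,{k:(np.round(v,3).tolist() if k=='extrinsics' else v) for k,v in i.items()})
a=snap('scene','s0'); b=snap('top','t0')
print(state())
E
```

```text
scene {'fov_y': 53.30249042440392, 'cx': 255.44117972306364, 'cy': 191.9595831533799, 'extrinsics': [[0.465, -0.885, -0.008, -0.325], [0.687, 0.355, 0.634, -0.274], [-0.558, -0.3, 0.773, -0.735], [0.0, 0.0, 0.0, 1.0]]}
top {'fov_y': 48.960211540972175, 'cx': 251.8008228521748, 'cy': 191.04985791318146, 'extrinsics': [[0.006, -1.0, -0.003, -0.169], [0.984, 0.006, 0.176, -0.453], [-0.176, -0.004, 0.984, -1.103], [0.0, 0.0, 0.0, 1.0]]}
wrist {'fov_y': 62.867161122912194, 'cx': 246.11901885265675, 'cy': 193.39093288634967, 'extrinsics': [[0.358, 0.934, -0.004, -0.571], [-0.907, 0.346, -0.24, 0.025], [-0.223, 0.09, 0.971, -0.393], [0.0, 0.0, 0.0, 1.0]]}
{'t': 0.1, 'joint_positions': array([ 1.05449274e+00,  2.07328544e-01,  1.54278584e+00, -1.40428925e-05,
        1.39351546e+00, -1.50532524e-01]), 'qvel': array([-0.00087683, -0.00246531, -0.00350134,  0.00030302, -0.00053807,
       -0.00146766]), 'effort': array([ 5.63527847e-04, -3.71862495e+01, -2.82292199e+01,  7.00269523e-02,
        3.11203685e-02, -5.35623872e-05]), 'tcp_pos': array([0.20533039, 0.53631252, 0.20442245]), 'eef_rot': array([-5.71231359e-01, -3.08855683e+00,  3.03026383e-03]), 'contact_force': array([0.13995032, 0.12531376, 0.43457044]), 'wrist_torque': array([ 0.00500121,  0.02358149, -0.00344734]), 'grasp_force': 0.0, 'finger_gap': 0.09397726639680187}
```

View pics/s0.png

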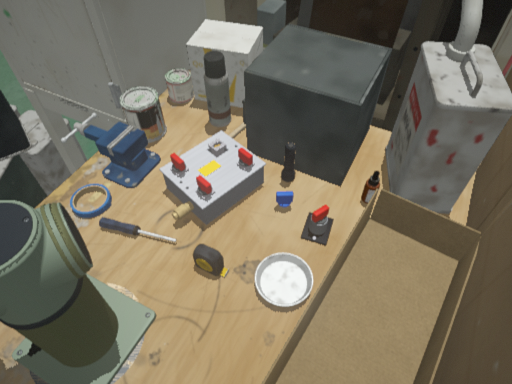

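View pics/t0.png

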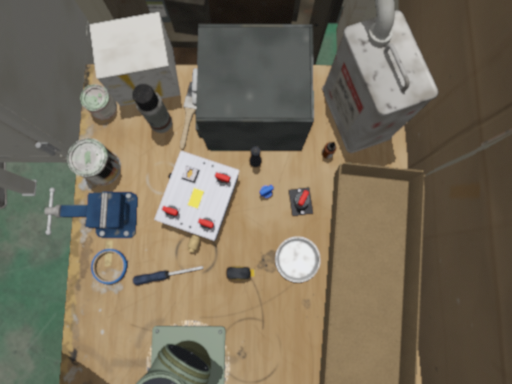

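The scene shows the red fastener in its stand at scene (320,214) and top (303,199). The valve box is at top (197,197), with the empty receptacle at top (189,173). A blue look-alike lies at top (266,191) and the torch at top (255,157). Next I'll triangulate the coarse positions.

```bash
cat >> h.py <<'E'
def red(im,mn=15):
    h=cv2.cvtColor(im,cv2.COLOR_RGB2HSV)
    m=(((h[...,0]<8)|(h[...,0]>172))&(h[...,1]>150)&(h[...,2]>70)).astype(np.uint8)
    n,l,s,c=cv2.connectedComponentsWithStats(m)
    return [(c[k],s[k][4],l==k) for k in range(1,n) if s[k][4]>=mn]
def tri(a,b):
    (o1,d1),(o2,d2)=a,b
    A=np.stack([d1,-d2],1); x=np.linalg.lstsq(A,o2-o1,rcond=None)[0]
    p,q=o1+d1*x[0],o2+d2*x[1]; return (p+q)/2,np.linalg.norm(p-q)
E
python3 - <<'E'
from h import *
I={n:camera_info(n) for n in('scene','top')}
B={}
for n,f in(('scene','s0'),('top','t0')):
    im=cv2.cvtColor(cv2.imread(f'pics/{f}.png'),cv2.COLOR_BGR2RGB)
    B[n]=[(c,a) for c,a,_ in red(im)]; print(n,[(c.round(1).tolist(),int(a)) for c,a in B[n]])
for c,a in B['top']:
    for e,_ in B['scene']:
        p,g=tri(ray(I['top'],*c),ray(I['scene'],*e))
        if g<.012 and 0<p[2]<.15: print(c.round(1),e.round(1),p.round(4),round(g,4))
p,g=tri(ray(I['top'],190,174),ray(I['scene'],219,146));print('recept',p,g)
E
```

```text
scene [([245.9, 154.8], 83), ([176.1, 158.6], 76), ([202.9, 181.4], 70), ([320.0, 213.1], 175)]
top [([222.5, 177.5], 71), ([303.1, 197.6], 77), ([170.2, 210.8], 71), ([206.0, 223.3], 72)]
[222.5 177.5] [245.9 154.8] [ 0.4782 -0.0913  0.1028] 0.0001
[303.1 197.6] [320.  213.1] [ 0.4332 -0.3018  0.0591] 0.0031
[170.2 210.8] [176.1 158.6] [0.3886 0.0398 0.1106] 0.0039
[206.  223.3] [202.9 181.4] [ 0.3582 -0.0518  0.1101] 0.0026
recept [ 0.49252233 -0.00536872  0.08100138] 0.0031937673138015973
```

Run:
```python
from h import *
T=camera_info('top');S=camera_info('scene')
for nm,n,u,v in [('cyl',S,220,128),('cylT',T,166,128),('canS',S,392,188),('canT',T,347,146),('box edge',T,333,185),('torch',T,255,163),('bottle',T,328,158),('cabT',T,199,147),('cabT2',T,310,148)]:
    print(nm,onz(n,u,v,0).round(3))
im=cv2.cvtColor(cv2.imread('pics/t0.png'),cv2.COLOR_BGR2RGB)
for c,a,m in red(im):
    ys,xs=np.nonzero(m); P=np.array([onz(T,x,y,.11 if c[0]<250 else .07)[:2] for x,y in zip(xs,ys)])
    w,V=np.linalg.eigh(np.cov(P.T)); print(c.round(),P.mean(0).round(4),np.degrees(np.arctan2(V[1,1],V[0,1])).round(1))
```

```text
cyl [0.628 0.079 0.   ]
cylT [0.645 0.082 0.   ]
canS [ 0.632 -0.423  0.   ]
canT [ 0.594 -0.438  0.   ]
box edge [ 0.48  -0.395  0.   ]
torch [ 0.542 -0.175  0.   ]
bottle [ 0.558 -0.383  0.   ]
cabT [ 0.589 -0.015  0.   ]
cabT2 [ 0.587 -0.332  0.   ]
[222. 177.] [ 0.4767 -0.0918] 68.4
[303. 198.] [ 0.4322 -0.302 ] 153.8
[170. 211.] [0.3899 0.0384] 71.3
[206. 223.] [ 0.359  -0.0528] 69.9
```

Call:
play_rows:
  plan: [-0.035, -0.031, -0.003, 0, -0.035, -0.031, -0.003, 0, -0.035, -0.031, -0.003, 0, -0.035, -0.031, -0.003, 0, -0.035, -0.031, -0.003, 0, -0.035, -0.031, -0.003, 0, -0.035, -0.031, -0.003, 0, -0.035, -0.031, -0.003, 0, -0.035, -0.031, -0.003, 0, -0.035, -0.031, -0.003, 0, -0.035, -0.031, -0.003, 0, -0.035, -0.031, -0.003, 0]

```text
t: 1.3
tcp_pos: [0.465, 0.0375, 0.2413]
eef_rot: [-0.572, -3.089, -0.0]
contact_force: [-0.5, 0.8, -0.1]
finger_gap: 0.094
grasp_force: 0.0
```

Call:
play_rows:
  plan: [0, 0, 0, 0, 0, 0, 0, 0, 0, 0, 0, 0]
  jaw: 0.45

```text
t: 1.6
tcp_pos: [0.464, 0.0403, 0.2409]
eef_rot: [-0.57, -3.088, -0.001]
contact_force: [-0.9, 0.2, 0.3]
finger_gap: 0.0735
grasp_force: 0.0
```

Run:
```python
from h import *
import pickle
I=camera_info('wrist'); im=snap('wrist','w1'); pickle.dump(I,open('w1.pkl','wb')); s=state(); print(s['tcp_pos'],s['eef_rot'],s['t'],s['contact_force'],s['joint_positions'])
for c,a,m in red(im,60): print(c.round(1),a)
```

```text
[0.46396425 0.04057824 0.24100575] [-5.68458903e-01 -3.08854636e+00 -4.52188165e-04] 1.65 [-0.53773828  0.11188177 -0.59183254] [-9.92056732e-02 -5.80887046e-02  1.75066080e+00  3.86448490e-04
  1.45016117e+00 -1.30601515e+00]
[222.4 114.9] 582
[124.8 119.2] 682
[133.9 240. ] 342
```

View pics/w1.png

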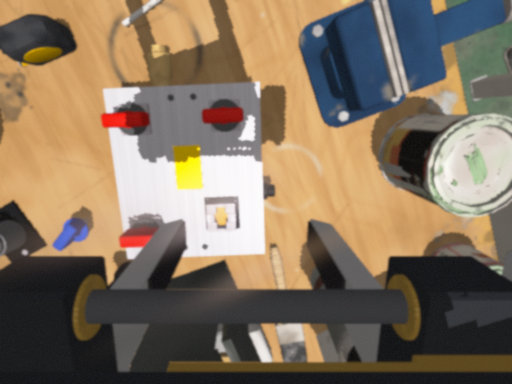

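The wrist view shows the box: receptacle at (222,214), cover corners near (104,88), (260,83), (265,253) and (125,259), and the fingers at the bottom. I'll measure the cover and the receptacle more precisely, using an enlarged crop.

Run:
```python
from h import *
import pickle
I=pickle.load(open('w1.pkl','rb')); im=cv2.imread('pics/w1.png')
C=[(104,88),(260,83),(265,253),(125,259)]
P=[onz(I,*c,.07)[:2] for c in C]; print(np.round(P,4))
print([np.linalg.norm(P[i]-P[(i+1)%4]).round(4) for i in range(4)])
for z in(.07,.08,.09): print('rec',onz(I,222,214,z).round(4))
cv2.imwrite('pics/w1c.png',cv2.resize(im[75:270,90:290],None,fx=3,fy=3,interpolation=cv2.INTER_CUBIC))
```

```text
[[ 0.3166 -0.0683]
 [ 0.3713  0.0889]
 [ 0.5564  0.0269]
 [ 0.5031 -0.1351]]
[np.float64(0.1665), np.float64(0.1952), np.float64(0.1705), np.float64(0.1981)]
rec [ 0.492  -0.0033  0.07  ]
rec [ 0.4893 -0.0014  0.08  ]
rec [0.4867 0.0005 0.09  ]
```

View pics/w1c.png

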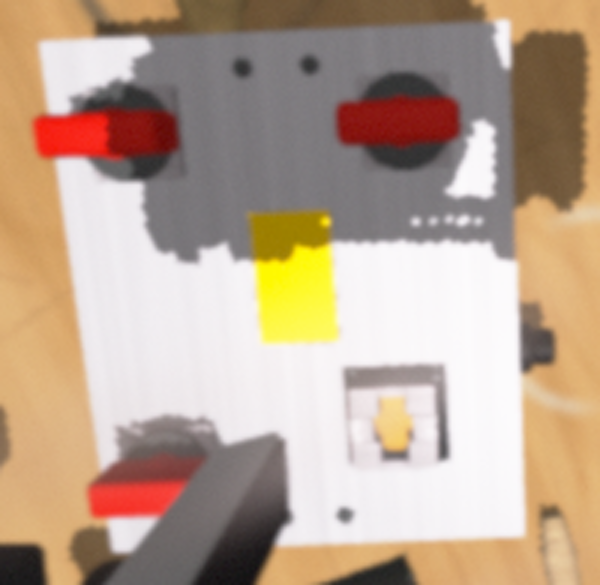

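The receptacle is clear in the crop: its top face is centred near w1 pixel (220,217), with the brass spring cup inside. The box sizes come out at 196 x 167 mm, which matches. Next I move over the stand.

Call:
play_rows:
  plan: [-0.0094, -0.0331, 0.0051, 0, -0.0094, -0.0331, 0.0051, 0, -0.0094, -0.0331, 0.0051, 0, -0.0094, -0.0331, 0.0051, 0, -0.0094, -0.0331, 0.0051, 0, -0.0094, -0.0331, 0.0051, 0, -0.0094, -0.0331, 0.0051, 0, -0.0094, -0.0331, 0.0051, 0, -0.0094, -0.0331, 0.0051, 0, -0.0094, -0.0331, 0.0051, 0, 0, 0, 0, 0, 0, 0, 0, 0]

```text
t: 2.85
tcp_pos: [0.4344, -0.3021, 0.1901]
eef_rot: [-0.57, -3.089, -0.002]
contact_force: [0.6, 0.3, -0.4]
finger_gap: 0.0422
grasp_force: 0.0
```

Run:
```python
from h import *
import pickle
from scipy.spatial.transform import Rotation as R
s=state(); I=camera_info('wrist'); im=snap('wrist','w2'); pickle.dump(I,open('w2.pkl','wb')); print(s['tcp_pos'],s['t'],s['finger_gap'])
M=R.from_rotvec(s['eef_rot']).as_matrix(); print(M.round(3))
print('tcp px',proj(I,s['tcp_pos']))
for c,a,m in red(im,60):
    print(c.round(1),a)
    r=cv2.minAreaRect(np.argwhere(m)[:,::-1].astype(np.float32)); print(r)
    ps=[onz(I,*p,.075)[:2] for p in cv2.boxPoints(r)]; print(np.round(ps,4), onz(I,*c,.068))
x,y=map(int,[250,200])
cv2.imwrite('pics/w2c.png',cv2.resize(im[80:300,130:370],None,fx=2.5,fy=2.5)[...,::-1])
```

```text
[ 0.43441061 -0.30205044  0.19007268] 2.85 0.04222413232983449
[[-0.934  0.357 -0.001]
 [ 0.357  0.934  0.001]
 [ 0.001  0.001 -1.   ]]
tcp px [249.45902181 233.32874556]
[497.4   4.2] 273
((497.0, 5.0), (10.0, 28.0), 90.0)
[[ 0.351  -0.0588]
 [ 0.3594 -0.0368]
 [ 0.367  -0.0381]
 [ 0.3585 -0.0603]] [ 0.35826334 -0.0426327   0.068     ]
[488.5 155.7] 856
((487.5, 155.5), (21.0, 47.0), 90.0)
[[ 0.4657 -0.0983]
 [ 0.4813 -0.0572]
 [ 0.5012 -0.0606]
 [ 0.4853 -0.1023]] [ 0.48657142 -0.07400899  0.068     ]
[247. 184.] 602
((246.87355041503906, 183.52334594726562), (14.534140586853027, 43.2281494140625), 3.5763344764709473)
[[ 0.4444 -0.3164]
 [ 0.4058 -0.2986]
 [ 0.4115 -0.2861]
 [ 0.4504 -0.3035]] [ 0.42955364 -0.30160036  0.068     ]
```

View pics/w2c.png

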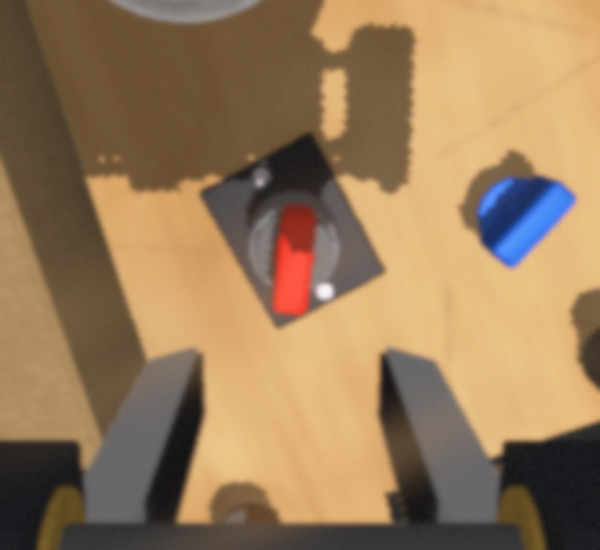

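The red wing spans about crop (275–315, 207–315) on the stand, and the fingers straddle it symmetrically with centre column near 247. The wing yaw is about 155.4° and its centre about (0.429, -0.302). I'm descending to grasp it.

Call:
play_rows:
  plan: [0.005, -0.0007, 0.02, 3.7, 0, 0, 0.02, 0, 0, 0, 0.02, 0, 0, 0, 0.02, 0, 0, 0, 0.02, 0, 0, 0, 0.015, 0, 0, 0, 0.01, 0, 0, 0, 0.007, 0, 0, 0, 0.005, 0, 0, 0, 0.003, 0, 0, 0, 0, 0, 0, 0, 0, 0]

```text
t: 4.1
tcp_pos: [0.4296, -0.3026, 0.0509]
eef_rot: [0.671, 3.068, -0.001]
contact_force: [-0.7, 0.0, -0.9]
finger_gap: 0.0423
grasp_force: 0.0
```

Call:
play_rows:
  plan: [0, 0, 0, 0, 0, 0, 0, 0, 0, 0, 0, 0, 0, 0, 0, 0, 0, 0, 0, 0, 0, 0, 0, 0]
  jaw: 0

```text
t: 4.7
tcp_pos: [0.4294, -0.3023, 0.0506]
eef_rot: [0.671, 3.069, 0.0]
contact_force: [-0.4, 0.0, 1.2]
finger_gap: 0.0158
grasp_force: 30.0
```

Call:
play_rows:
  plan: [0, 0, 0, 0, 0, 0, 0, 0, 0, 0, -0.005, 0, 0, 0, -0.01, 0, 0, 0, -0.02, 0, 0, 0, -0.025, 0, 0, 0, -0.03, 0, 0, 0, -0.03, 0, 0, 0, -0.02, 0, 0, 0, -0.01, 0, 0, 0, 0, 0, 0, 0, 0, 0]

```text
t: 5.9
tcp_pos: [0.4288, -0.3018, 0.1996]
eef_rot: [-0.671, -3.068, -0.001]
contact_force: [-1.1, 0.6, -1.6]
finger_gap: 0.0156
grasp_force: 30.0
```

Run:
```python
from h import *
import pickle
s=state(); I=camera_info('wrist'); im=snap('wrist','w3'); pickle.dump(I,open('w3.pkl','wb')); print(s['tcp_pos'],s['t'],s['finger_gap'],s['contact_force'],proj(I,s['tcp_pos']))
for c,a,m in red(im,60):
    print(c.round(1),a,cv2.minAreaRect(np.argwhere(m)[:,::-1].astype(np.float32)))
cv2.imwrite('pics/w3c.png',cv2.resize(im[150:300,160:340],None,fx=3.3,fy=3.3)[...,::-1])
```

```text
[ 0.42876425 -0.30181634  0.19961022] 5.9 0.015600817685437597 [-1.10724781  0.56843684 -1.55246685] [249.5332147  233.08144687]
[479.9   0.9] 79 ((480.5, 1.5), (3.0, 29.0), 90.0)
[485.2 144.7] 935 ((485.0, 145.0), (20.0, 52.0), 90.0)
[246.2 242.3] 2005 ((246.5, 243.5), (81.0, 27.0), 90.0)
```

View pics/w3c.png

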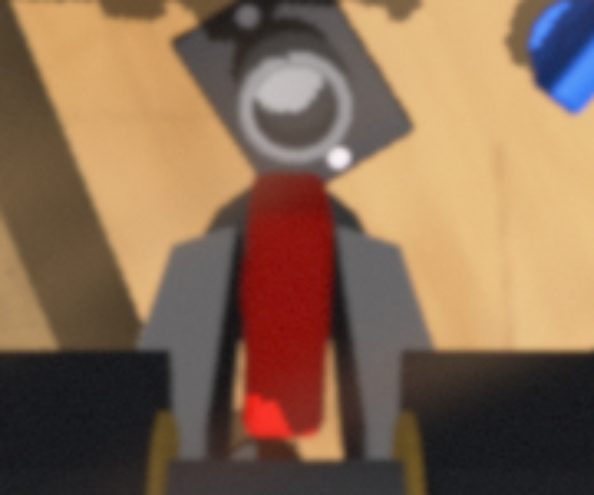

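The fastener is held, with its wing at rows 203–282. The empty tube rim is centred at about crop (297,107), pixel (250,182). Because the fastener came straight up out of that tube, a target seen at this pixel and at the same relative depth lies on the held fastener's axis. I'll use that as the reference for aligning over the receptacle.

Call:
play_rows:
  plan: [0.0076, 0.0329, -0.0041, 0, 0.0076, 0.0329, -0.0041, 0, 0.0076, 0.0329, -0.0041, 0, 0.0076, 0.0329, -0.0041, 0, 0.0076, 0.0329, -0.0041, 0, 0.0076, 0.0329, -0.0041, 0, 0.0076, 0.0329, -0.0041, 0, 0.0076, 0.0329, -0.0041, 0, 0.0076, 0.0329, -0.0041, 0, 0, 0, 0, -5.9, 0, 0, 0, 0, 0, 0, 0, 0]

```text
t: 7.15
tcp_pos: [0.4899, -0.0046, 0.236]
eef_rot: [-0.515, -3.096, 0.0]
contact_force: [0.4, 0.2, -0.6]
finger_gap: 0.0157
grasp_force: 30.0
```

Run:
```python
from h import *
import pickle
s=state(); I=camera_info('wrist'); im=snap('wrist','w4'); pickle.dump(I,open('w4.pkl','wb')); print(s['tcp_pos'],s['eef_rot'],s['t'],s['finger_gap'],s['contact_force'],s['joint_positions'])
a=cv2.resize(im[150:290,180:320],None,fx=4,fy=4,interpolation=cv2.INTER_CUBIC)
b=cv2.resize(cv2.imread('pics/s0.png')[126:166,199:239][...,::-1],(560,560),interpolation=cv2.INTER_CUBIC)
b=cv2.resize(b,(240,240))
c=np.zeros((560,800,3),np.uint8); c[:,:560]=a; c[:240,560:]=b
cv2.imwrite('pics/w4c.png',c[...,::-1])
# tube rim circle in w3
g=cv2.imread('pics/w3.png',0)[150:205,215:285]
print(cv2.HoughCircles(cv2.resize(g,None,fx=4,fy=4,interpolation=cv2.INTER_CUBIC),cv2.HOUGH_GRADIENT,1,40,param1=80,param2=25,minRadius=45,maxRadius=95))
```

```text
[ 0.48987019 -0.00462466  0.23598153] [-5.14703475e-01 -3.09640771e+00  2.57584640e-04] 7.15 0.015709970191131895 [ 0.42319614  0.17497308 -0.58163345] [-1.86160991e-01  1.30590076e-03  1.70324521e+00 -2.23847054e-04
  1.43973528e+00 -1.42748798e+00]
[[[132.5 121.5  59.9]]]
```

View pics/w4c.png

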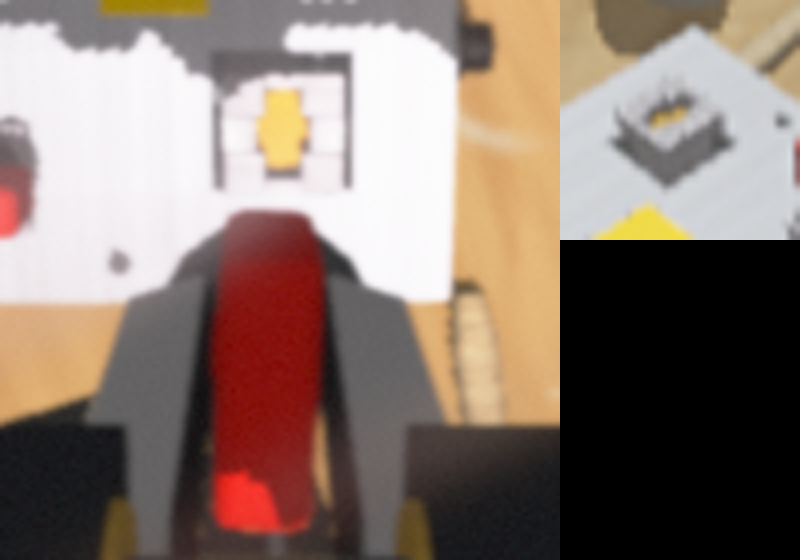

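Run:
```python
from h import *
import pickle
S=camera_info('scene'); W3,W4=[pickle.load(open(f'w{k}.pkl','rb')) for k in(3,4)]
print('mouth',tri(ray(S,217.3,144.3),ray(W4,250.7,183.1)))
for z in(.07,.075,.08,.085,.09): print(z,onz(W4,250.7,183.1,z).round(4),proj(S,onz(W4,250.7,183.1,z)).round(1))
print('rim',onz(W3,249.2,181.7,.043),onz(W3,248.1,180.4,.043))
im=cv2.imread('pics/w4.png'); h=cv2.cvtColor(im,cv2.COLOR_BGR2HSV)
m=(h[...,0]>15)&(h[...,0]<30)&(h[...,1]>90); m[:165]=0;m[200:]=0;m[:,:230]=0;m[:,275:]=0
p=np.argwhere(m); print('cup',p.mean(0),p.min(0),p.max(0))
T=camera_info('top');
```

```text
mouth (array([ 0.49117547, -0.00281423,  0.08663036]), np.float64(0.0016131139750023313))
0.07 [ 0.494  -0.0032  0.07  ] [218.3 148.6]
0.075 [ 0.4929 -0.0029  0.075 ] [217.8 147.4]
0.08 [ 0.4919 -0.0026  0.08  ] [217.3 146.2]
0.085 [ 0.4909 -0.0023  0.085 ] [216.8 144.9]
0.09 [ 0.4899 -0.0021  0.09  ] [216.3 143.6]
rim [ 0.42946001 -0.30101309  0.043     ] [ 0.42763443 -0.30150566  0.043     ]
cup [182.02209945 250.25966851] [173 245] [191 256]
```

The mouth triangulates to about 16 mm above the cover, which is inside the allowed 1–19 mm. I'm correcting laterally and descending to just above it.

Call:
play_rows:
  plan: [-0.0008, 0.0015, 0.01, 0, 0, 0, 0.02, 0, 0, 0, 0.02, 0, 0, 0, 0.02, 0, 0, 0, 0.02, 0, 0, 0, 0.015, 0, 0, 0, 0.007, 0, 0, 0, 0.003, 0, 0, 0, 0, 0, 0, 0, 0, 0]

```text
t: 8.2
tcp_pos: [0.4926, -0.0037, 0.1231]
eef_rot: [0.512, 3.098, -0.0]
contact_force: [-0.6, 0.3, -0.8]
finger_gap: 0.0156
grasp_force: 30.0
```

Call:
play_rows:
  plan: [0, 0, 0.001, 0, 0, 0, 0.001, 0, 0, 0, 0.001, 0, 0, 0, 0.001, 0, 0, 0, 0, 0]

```text
t: 8.7
tcp_pos: [0.4918, -0.0034, 0.1182]
eef_rot: [-0.512, -3.099, -0.0]
contact_force: [0.8, 0.7, -0.3]
finger_gap: 0.0158
grasp_force: 30.0
```

Call:
play_rows:
  plan: [0, 0, 0.001, 0, 0, 0, 0.001, 0, 0, 0, 0, 0]

```text
t: 9.0
tcp_pos: [0.4917, -0.0034, 0.1161]
eef_rot: [-0.512, -3.099, 0.0]
contact_force: [0.3, -0.7, -1.5]
finger_gap: 0.0156
grasp_force: 30.0
```

Call:
play_rows:
  plan: [0, 0, 0.001, 0, 0, 0, 0.001, 0, 0, 0, 0, 0]

```text
t: 9.3
tcp_pos: [0.492, -0.0035, 0.1144]
eef_rot: [0.512, 3.1, -0.0]
contact_force: [-0.0, -0.8, -0.1]
finger_gap: 0.0158
grasp_force: 30.0
```

Call:
play_rows:
  plan: [0.0007, 0, 0.001, 0, 0, 0, 0.001, 0, 0, 0, 0, 0]

```text
t: 9.6
tcp_pos: [0.4924, -0.0034, 0.1141]
eef_rot: [0.511, 3.097, -0.0]
contact_force: [-1.9, 0.8, 7.7]
finger_gap: 0.0157
grasp_force: 30.0
```

Call:
play_rows:
  plan: [0, 0, 0.001, 0, 0, 0, 0.0005, 0, 0, 0, 0, 0]

```text
t: 9.9
tcp_pos: [0.4929, -0.0036, 0.1139]
eef_rot: [0.511, 3.096, -0.0]
contact_force: [-3.0, 0.6, 13.6]
finger_gap: 0.0157
grasp_force: 30.1
```

Call:
play_rows:
  plan: [0, 0, 0.001, 0, 0, 0, 0.0005, 0, 0, 0, 0, 0]

```text
t: 10.2
tcp_pos: [0.4936, -0.0036, 0.1137]
eef_rot: [0.511, 3.095, -0.001]
contact_force: [-5.9, 1.1, 19.9]
finger_gap: 0.0155
grasp_force: 30.1
```

Contact came at TCP z of about 0.114, so the bar is resting on the mouth (h about 18 mm) rather than in the slot. I'll lift, shift about 1.5 mm along +tool x and retry.

Call:
play_rows:
  plan: [0, 0, -0.006, 0, 0.0008, 0, 0, 0, 0, 0, 0, 0, 0, 0, 0, 0]

```text
t: 10.6
tcp_pos: [0.4898, -0.0028, 0.1145]
eef_rot: [-0.512, -3.098, -0.0]
contact_force: [-0.0, -0.7, -0.9]
finger_gap: 0.0155
grasp_force: 30.0
```

Call:
play_rows:
  plan: [0.0007, 0, 0, 0, 0, 0, 0.0015, 0, 0, 0, 0.0015, 0, 0, 0, 0, 0, 0, 0, 0, 0]

```text
t: 11.1
tcp_pos: [0.4905, -0.0029, 0.114]
eef_rot: [0.512, 3.099, -0.0]
contact_force: [-3.6, 1.1, 9.6]
finger_gap: 0.0157
grasp_force: 30.0
```

Call:
play_rows:
  plan: [-0.0005, 0, 0, 0, -0.0005, 0, 0, 0, -0.0005, 0, 0, 0, -0.0005, 0, 0, 0, 0, 0, 0, 0]

```text
t: 11.6
tcp_pos: [0.4917, -0.0033, 0.114]
eef_rot: [-0.512, -3.099, -0.0]
contact_force: [-3.8, 0.7, 10.8]
finger_gap: 0.0158
grasp_force: 30.1
```

Run:
```python
from h import *
for i in range(3): s=state(); print(s['tcp_pos'],s['contact_force'],s['wrist_torque'],s['joint_positions'])
```

```text
[ 0.49167439 -0.00326944  0.11401765] [-3.84491832  0.74734483 10.83646865] [ 0.19082556  0.99760482 -0.01000951] [-1.82926874e-01  1.29321885e-01  1.83399088e+00  7.85285880e-05
  1.17893022e+00 -1.42641670e+00]
[ 0.49167439 -0.00326944  0.11401765] [-3.84491832  0.74734483 10.83646865] [ 0.19082556  0.99760482 -0.01000951] [-1.82926874e-01  1.29321885e-01  1.83399088e+00  7.85285880e-05
  1.17893022e+00 -1.42641670e+00]
[ 0.49167439 -0.00326944  0.11401765] [-3.84491832  0.74734483 10.83646865] [ 0.19082556  0.99760482 -0.01000951] [-1.82926874e-01  1.29321885e-01  1.83399088e+00  7.85285880e-05
  1.17893022e+00 -1.42641670e+00]
```

Still on the mouth. I'll lift back to the reference height, where TCP minus mouth matches the tube picture, and re-measure there. I'll also check whether the fastener has tilted in the grip.

Call:
play_rows:
  plan: [0, 0, -0.004, 0, 0, 0, -0.01, 0, 0, 0, -0.02, 0, 0, 0, -0.03, 0, 0, 0, -0.03, 0, 0, 0, -0.02, 0, 0, 0, -0.012, 0, 0, 0, -0.006, 0, 0, 0, 0, 0, 0, 0, 0, 0, 0, 0, 0, 0]

```text
t: 12.7
tcp_pos: [0.4908, -0.0032, 0.2428]
eef_rot: [-0.512, -3.097, -0.0]
contact_force: [0.0, 0.0, -0.3]
finger_gap: 0.0157
grasp_force: 30.0
```

Run:
```python
from h import *
import pickle
s=state(); I=camera_info('wrist'); im=snap('wrist','w5'); pickle.dump(I,open('w5.pkl','wb')); print(s['tcp_pos'],s['eef_rot'],s['t'],s['contact_force'])
for f in('w3','w4','w5'):
    for c,a,m in red(cv2.cvtColor(cv2.imread(f'pics/{f}.png'),cv2.COLOR_BGR2RGB),1200):
        p=np.argwhere(m); rows=[(r,p[p[:,0]==r][:,1].mean().round(1)) for r in(212,225,245,265,278)]; print(f,c.round(1),p.min(0),p.max(0),rows)
a=cv2.resize(im[150:220,215:285],None,fx=8,fy=8,interpolation=cv2.INTER_CUBIC)
r=cv2.cvtColor(cv2.imread('pics/w3.png'),cv2.COLOR_BGR2RGB)[150:195,225:275]
b=cv2.resize(r,(240,216),interpolation=cv2.INTER_CUBIC)
c=np.zeros((560,800,3),np.uint8); c[:,:560]=a; c[:216,560:]=b
cv2.imwrite('pics/w5c.png',c[...,::-1])
```

```text
[ 0.49084564 -0.00322524  0.24284495] [-5.11563588e-01 -3.09674303e+00 -6.61192716e-05] 12.7 [ 0.02883451  0.03980119 -0.25362205]
w3 [246.2 242.3] [203 233] [284 260] [(212, np.float64(247.5)), (225, np.float64(247.0)), (245, np.float64(246.0)), (265, np.float64(245.5)), (278, np.float64(244.5))]
w4 [246.3 246.2] [207 233] [282 260] [(212, np.float64(253.0)), (225, np.float64(247.0)), (245, np.float64(246.0)), (265, np.float64(245.0)), (278, np.float64(245.0))]
w5 [246.4 246.1] [206 233] [283 260] [(212, np.float64(251.5)), (225, np.float64(247.0)), (245, np.float64(246.5)), (265, np.float64(245.0)), (278, np.float64(245.0))]
```

View pics/w5c.png

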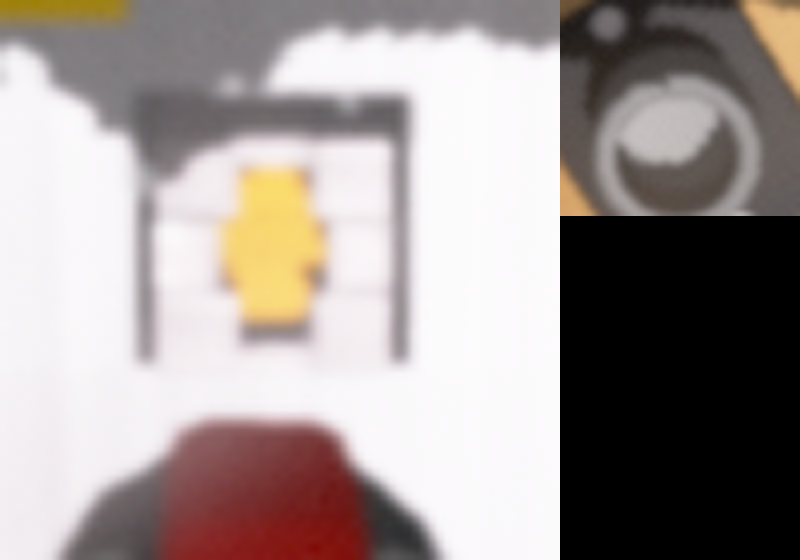

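There is no tilt: the wing rows are unchanged. In w5 the slot centre is at about (248.9,181.1), matching the tube reference along tool x. The wing leans about 2.2° relative to the block, and its lateral position in the grip suggests the mouth lies about 1 mm towards +tool y. I'm correcting both.

Call:
play_rows:
  plan: [0, 0.001, 0.01, -2.2, 0, 0, 0.02, 0, 0, 0, 0.025, 0, 0, 0, 0.025, 0, 0, 0, 0.02, 0, 0, 0, 0.015, 0, 0, 0, 0.008, 0, 0, 0, 0.003, 0, 0, 0, 0, 0, 0, 0, 0, 0, 0, 0, 0, 0]

```text
t: 13.85
tcp_pos: [0.4928, -0.0026, 0.1193]
eef_rot: [0.452, 3.107, -0.0]
contact_force: [-0.1, 0.4, -0.8]
finger_gap: 0.0155
grasp_force: 30.0
```

Call:
play_rows:
  plan: [0, 0, 0.001, 0, 0, 0, 0.001, 0, 0, 0, 0.001, 0, 0, 0, 0.0005, 0, 0, 0, 0, 0, 0, 0, 0, 0]

```text
t: 14.45
tcp_pos: [0.492, -0.0024, 0.1148]
eef_rot: [-0.452, -3.109, -0.0]
contact_force: [0.1, -0.2, -0.8]
finger_gap: 0.0158
grasp_force: 30.0
```

Call:
play_rows:
  plan: [0.0008, 0, 0, 0, 0, 0, 0.001, 0, 0, 0, 0.001, 0, 0, 0, 0.0005, 0, 0, 0, 0, 0]

```text
t: 14.95
tcp_pos: [0.4912, -0.0019, 0.1122]
eef_rot: [-0.452, -3.109, -0.001]
contact_force: [-0.3, 0.8, -0.4]
finger_gap: 0.0156
grasp_force: 30.0
```

It dropped into the slot: z is 0.1122 with no force. Now I press down against the spring.

Call:
play_rows:
  plan: [0, 0, 0.002, 0, 0, 0, 0.002, 0, 0, 0, 0.002, 0, 0, 0, 0.001, 0, 0, 0, 0, 0, 0, 0, 0, 0]

```text
t: 15.55
tcp_pos: [0.4913, -0.002, 0.1054]
eef_rot: [0.452, 3.109, 0.001]
contact_force: [-0.0, 3.1, 1.5]
finger_gap: 0.016
grasp_force: 30.0
```

Call:
play_rows:
  plan: [0, 0, 0.002, 0, 0, 0, 0.002, 0, 0, 0, 0.002, 0, 0, 0, 0.002, 0, 0, 0, 0, 0, 0, 0, 0, 0]

```text
t: 16.15
tcp_pos: [0.4915, -0.0021, 0.0979]
eef_rot: [0.452, 3.108, 0.0]
contact_force: [-1.5, 3.0, 4.6]
finger_gap: 0.0161
grasp_force: 30.0
```

Call:
play_rows:
  plan: [0, 0.0006, 0.0015, 0, 0, 0, 0.001, 0, 0, 0, 0, 0, 0, 0, 0, 0]

```text
t: 16.55
tcp_pos: [0.4917, -0.002, 0.096]
eef_rot: [0.452, 3.109, -0.001]
contact_force: [-3.5, 2.1, 9.2]
finger_gap: 0.016
grasp_force: 30.0
```

Call:
play_rows:
  plan: [0.0006, 0, 0.0006, 0, 0, 0, 0, 4, 0, 0, 0, 4, 0, 0, 0, 4, 0, 0, 0, 4, 0, 0, 0, 0, 0, 0, 0, 0]

```text
t: 17.25
tcp_pos: [0.4924, -0.0016, 0.0959]
eef_rot: [0.88, 3.013, 0.001]
contact_force: [-1.8, 3.9, 9.8]
finger_gap: 0.0156
grasp_force: 30.0
```

Run:
```python
from h import *
s=state(); print(s['tcp_pos'],s['contact_force'],s['wrist_torque'],s['eef_rot'])
```

```text
[ 0.49235719 -0.00157385  0.09589379] [-1.84541502  3.92971942  9.79261625] [0.62620888 0.24377063 0.0091632 ] [8.79987689e-01 3.01259057e+00 9.99132361e-04]
```

Call:
play_rows:
  plan: [0, 0.0005, 0, 5, 0, 0, 0, 5, 0, 0, 0, 5, 0, 0, 0, 5, 0, 0, 0, 5, 0, 0, 0, 5, 0, 0, 0, 0, 0, 0, 0, 0]

```text
t: 18.05
tcp_pos: [0.4934, -0.0013, 0.096]
eef_rot: [1.629, 2.681, 0.003]
contact_force: [0.1, 2.7, 7.9]
finger_gap: 0.0159
grasp_force: 30.0
```

Run:
```python
from h import *
s=state(); print(s['tcp_pos'],s['contact_force'],s['wrist_torque'],s['eef_rot'],s['joint_positions'])
im=snap('wrist','w6')
for c,a,m in red(im,1200):
    p=np.argwhere(m); print(c.round(1),p.min(0),p.max(0),[(r,p[p[:,0]==r][:,1].mean().round(1)) for r in(212,225,245,265,278)])
```

```text
[ 0.4933663  -0.00129146  0.09599228] [0.0855279  2.71203506 7.85717253] [ 0.53929591 -0.02459265  0.01139722] [1.62903487 2.68104656 0.0032083 ] [-1.78458933e-01  1.53798017e-01  1.84869572e+00  3.48888867e-04
  1.13422779e+00 -6.57407122e-01]
[111.2  79.9] [41 70] [113 149] [(212, np.float64(nan)), (225, np.float64(nan)), (245, np.float64(nan)), (265, np.float64(nan)), (278, np.float64(nan))]
[ 17.7 194.6] [171   0] [228  45] [(212, np.float64(10.5)), (225, np.float64(3.0)), (245, np.float64(nan)), (265, np.float64(nan)), (278, np.float64(nan))]
[246.5 241.6] [204 233] [280 260] [(212, np.float64(248.0)), (225, np.float64(247.0)), (245, np.float64(246.0)), (265, np.float64(245.5)), (278, np.float64(245.5))]<stdin>:5: RuntimeWarning: Mean of empty slice.
  ret = ret.dtype.type(ret / rcount)
```

It has turned 46° freely and the wing follows the grip. A full turn in this grip would swing the gripper body into the cabinet, because the body is 177 mm along the closing axis. So I turn 5° more, let go with the bar caught under the land, and regrip on the wing's ends.

Call:
play_rows:
  plan: [0, 0, 0, 2.5, 0, 0, 0, 2.5, 0, 0, 0, 0]

```text
t: 18.4
tcp_pos: [0.4934, -0.0013, 0.096]
eef_rot: [1.745, 2.607, 0.004]
contact_force: [0.9, 2.5, 7.9]
finger_gap: 0.0161
grasp_force: 30.0
```

Call:
play_rows:
  plan: [0, 0, -0.001, 0, 0, 0, 0, 0, 0, 0, 0, 0, 0, 0, 0, 0, 0, 0, 0, 0]
  jaw: 0.4

```text
t: 18.9
tcp_pos: [0.4907, -0.0012, 0.0948]
eef_rot: [-1.746, -2.611, 0.001]
contact_force: [0.1, -0.0, 0.8]
finger_gap: 0.0377
grasp_force: 0.0
```

Run:
```python
from h import *
s=state(); print(s['tcp_pos'],s['contact_force'],s['wrist_torque'],s['eef_rot'],s['joint_positions'],s['finger_gap'])
im=snap('wrist','w7')
for c,a,m in red(im,1200):
    p=np.argwhere(m); print(c.round(1),p.min(0),p.max(0),cv2.minAreaRect(p[:,::-1].astype(np.float32)))
```

```text
[ 0.49073836 -0.0011769   0.09479298] [ 0.10014024 -0.01301659  0.82609492] [-0.09596902  0.03368806  0.00799403] [-1.74642328e+00 -2.61061522e+00  9.69837701e-04] [-1.78760149e-01  1.54165351e-01  1.85115401e+00 -3.22866750e-04
  1.13714706e+00 -5.70229628e-01] 0.03774169873031468
[102.9  94.9] [56 64] [129 140] ((103.70469665527344, 96.99329376220703), (46.860069274902344, 79.79319763183594), 34.99202346801758)
[ 19.1 217.9] [192   0] [254  48] ((14.00000286102295, 218.00001525878906), (41.01219177246094, 70.71067810058594), 45.0)
[250.3 237.3] [206 236] [272 264] ((250.0, 239.0), (66.0, 28.0), 90.0)
```

Call:
play_rows:
  plan: [0, 0, -0.005, 0, 0, 0, -0.015, 0, 0, 0, -0.02, 0, 0, 0, -0.01, -7, 0, 0, 0, -8, 0, 0, 0, -8, 0, 0, 0, -8, 0, 0, 0, -8, 0, 0, 0, -8, 0, 0, 0, -8, 0, 0, 0, 0, 0, 0, 0, 0]

```text
t: 20.15
tcp_pos: [0.4912, -0.0011, 0.1455]
eef_rot: [0.348, 3.122, -0.0]
contact_force: [0.5, 0.4, 0.3]
finger_gap: 0.0375
grasp_force: 0.0
```

Run:
```python
from h import *
import pickle
s=state(); I=camera_info('wrist'); im=snap('wrist','w8'); pickle.dump(I,open('w8.pkl','wb')); print(s['tcp_pos'],s['contact_force'],s['eef_rot'],s['finger_gap'])
for c,a,m in red(im,300):
    p=np.argwhere(m); r=cv2.minAreaRect(p[:,::-1].astype(np.float32)); print(c.round(1),a,r)
    print(np.round([onz(I,*q,.125)[:2] for q in cv2.boxPoints(r)],4))
cv2.imwrite('pics/w8c.png',im[...,::-1])
```

```text
[ 0.49121369 -0.00105077  0.14547029] [0.52602931 0.41367655 0.26378395] [ 3.48004294e-01  3.12197560e+00 -5.85651277e-05] 0.03747178180563672
[131.2  38.6] 1932 ((130.09942626953125, 39.440494537353516), (72.46489715576172, 31.895328521728516), 4.635463237762451)
[[ 0.3665 -0.0686]
 [ 0.3505 -0.0614]
 [ 0.3628 -0.0212]
 [ 0.3791 -0.0275]]
[278.9  54.6] 1657 ((279.3599853515625, 55.980003356933594), (60.38692092895508, 31.254119873046875), 8.13010311126709)
[[0.3948 0.0194]
 [0.3787 0.0256]
 [0.391  0.0591]
 [0.4075 0.0536]]
[247.  219.8] 1120 ((247.2574005126953, 220.35269165039062), (21.963184356689453, 57.505985260009766), 53.88066101074219)
[[ 0.4905 -0.0228]
 [ 0.4742  0.0129]
 [ 0.4881  0.0188]
 [ 0.5051 -0.0173]]
[124.7 224. ] 739 ((124.9496078491211, 222.54183959960938), (55.0645866394043, 17.48265838623047), 5.31454610824585)
[[ 0.4727 -0.1031]
 [ 0.4612 -0.098 ]
 [ 0.4727 -0.0631]
 [ 0.4844 -0.0678]]
```

View pics/w8c.png

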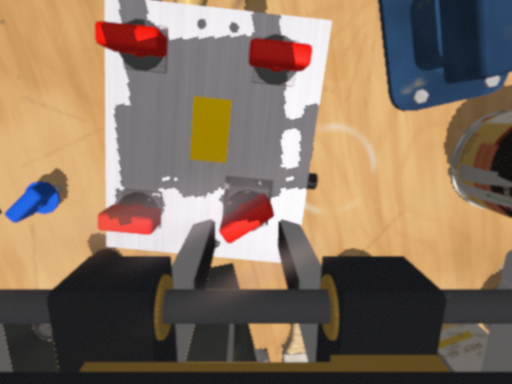

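After the regrip lift, the wing sits upright in the receptacle at (247,220) at about 114° yaw. I'm turning another -36° to line the fingers up with the wing's ends, with the jaw wider.

Call:
play_rows:
  plan: [0, 0, 0, -7.2, 0, 0, 0, -7.2, 0, 0, 0, -7.2, 0, 0, 0, -7.2, 0, 0, 0, -7.2, 0, 0, 0, 0, 0, 0, 0, 0]
  jaw: 0.65

```text
t: 20.9
tcp_pos: [0.4911, -0.001, 0.1453]
eef_rot: [-0.633, 3.077, 0.0]
contact_force: [-0.4, -0.4, -0.4]
finger_gap: 0.0609
grasp_force: 0.0
```

Run:
```python
from h import *
import pickle
s=state(); I=camera_info('wrist'); im=snap('wrist','w9'); print(s['tcp_pos'],s['contact_force'],s['eef_rot'],s['finger_gap'],s['joint_positions'])
for c,a,m in red(im,300):
    p=np.argwhere(m); r=cv2.minAreaRect(p[:,::-1].astype(np.float32)); print(c.round(1),a,r)
cv2.imwrite('pics/w9c.png',cv2.resize(im[150:320,140:360],None,fx=2.5,fy=2.5)[...,::-1])
```

```text
[ 0.49113822 -0.00102772  0.14528828] [-0.4084997  -0.36827974 -0.43370164] [-6.32789357e-01  3.07718590e+00  2.22908943e-05] 0.060913357913559375 [-1.78530484e-01  8.83948822e-02  1.80762624e+00  2.07103260e-05
  1.24556072e+00 -2.15495688e+00]
[265.9  13.5] 1142 ((263.08734130859375, 8.655010223388672), (51.96035385131836, 33.08266830444336), 37.405357360839844)
[363.2 106.8] 1677 ((363.2500305175781, 107.74999237060547), (60.81117630004883, 31.819805145263672), 45.0)
[140.7 147.7] 1559 ((140.87872314453125, 146.53712463378906), (62.54981994628906, 28.566057205200195), 39.289405822753906)
[249.  219.9] 1048 ((244.0, 218.0), (26.0, 54.0), 90.0)
```

View pics/w9c.png

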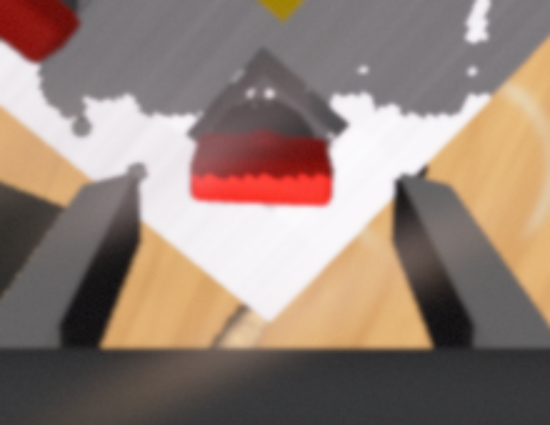

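The wing lies square and centred between the fingers (crop 190–332, fingers 137 and 397). I'm descending to close on its ends.

Call:
play_rows:
  plan: [0.0005, -0.0005, 0.012, 0, 0, 0, 0.015, 0, 0, 0, 0.01, 0, 0, 0, 0.007, 0, 0, 0, 0.003, 0, 0, 0, 0, 0, 0, 0, 0, 0]

```text
t: 21.65
tcp_pos: [0.4913, -0.0018, 0.0986]
eef_rot: [-0.638, 3.075, -0.001]
contact_force: [-0.2, -0.2, 0.9]
finger_gap: 0.061
grasp_force: 0.0
```

Call:
play_rows:
  plan: [0, 0, 0, 0, 0, 0, 0, 0, 0, 0, 0, 0, 0, 0, 0, 0, 0, 0, 0, 0]
  jaw: 0.2

```text
t: 22.15
tcp_pos: [0.4913, -0.002, 0.0987]
eef_rot: [-0.638, 3.075, -0.001]
contact_force: [-0.2, -2.6, 1.5]
finger_gap: 0.0399
grasp_force: 29.9
```

Call:
play_rows:
  plan: [0, 0, 0.001, 0, 0, 0, 0.001, 0, 0, 0, 0.001, 0, 0, 0, 0, 0, 0, 0, 0, 0]

```text
t: 22.65
tcp_pos: [0.4915, -0.0019, 0.0971]
eef_rot: [-0.638, 3.075, -0.001]
contact_force: [-1.2, 0.1, 10.5]
finger_gap: 0.04
grasp_force: 29.9
```

Call:
play_rows:
  plan: [0, 0, 0, 4, 0, 0, 0, 5, 0, 0, 0, 5, 0, 0, 0, 5, 0, 0, 0, 5, 0, 0, 0, 5, 0, 0, 0, 5, 0, 0, 0, 5, 0, 0, 0, 3, 0, 0, 0, 0, 0, 0, 0, 0]

```text
t: 23.75
tcp_pos: [0.491, 0.0, 0.0971]
eef_rot: [-0.507, -3.1, -0.005]
contact_force: [-4.0, 4.2, 13.4]
finger_gap: 0.04
grasp_force: 29.9
```

Run:
```python
from h import *
s=state(); print(s['tcp_pos'],s['contact_force'],s['wrist_torque'],s['eef_rot'],s['finger_gap'])
im=snap('wrist','w10')
for c,a,m in red(im,300):
    p=np.argwhere(m); print(c.round(1),a,cv2.minAreaRect(p[:,::-1].astype(np.float32)))
```

```text
[4.90956224e-01 1.27236592e-05 9.70945480e-02] [-4.0198574   4.17345664 13.43335566] [0.9771486  0.87039727 0.07274548] [-0.50669032 -3.09982888 -0.00505692] 0.04001906893758862
[74.  34.9] 3512 ((72.5, 36.5), (43.0, 101.0), 90.0)
[264.9  34.5] 3013 ((265.5, 36.0), (42.0, 81.0), 90.0)
[245.4 242.3] 2448 ((246.5, 241.0), (38.0, 73.0), 90.0)
[ 99.8 253. ] 1068 ((99.55440521240234, 254.40675354003906), (21.733728408813477, 83.01571655273438), 75.25643920898438)
```

It is turned: the wing now lies along the box's y axis. I'm letting it spring up.

Call:
play_rows:
  plan: [0, 0, -0.001, 0, 0, 0, -0.001, 0, 0, 0, -0.001, 0, 0, 0, -0.001, 0, 0, 0, -0.001, 0, 0, 0, -0.001, 0, 0, 0, -0.001, 0, 0, 0, -0.001, 0, 0, 0, 0, 0, 0, 0, 0, 0]

```text
t: 24.8
tcp_pos: [0.4904, -0.001, 0.1032]
eef_rot: [-0.507, -3.099, -0.002]
contact_force: [-2.3, 5.4, 4.9]
finger_gap: 0.0398
grasp_force: 29.9
```

Run:
```python
from h import *
s=state(); print(s['tcp_pos'],s['contact_force'],s['wrist_torque'],s['eef_rot'],s['finger_gap'])
```

```text
[ 0.49044576 -0.00104228  0.1031589 ] [-2.26987232  5.40189049  4.91542886] [1.13988111 0.3081484  0.06290692] [-5.06600040e-01 -3.09924198e+00 -1.89246860e-03] 0.0397867555116562
```

Call:
play_rows:
  plan: [0.0003, 0.0006, -0.0008, 0, 0, 0, -0.0005, 0, 0, 0, 0, 0, 0, 0, 0, 0]

```text
t: 25.2
tcp_pos: [0.4902, -0.001, 0.1037]
eef_rot: [-0.507, -3.099, -0.0]
contact_force: [0.5, 3.5, -3.6]
finger_gap: 0.0399
grasp_force: 29.8
```

Call:
play_rows:
  plan: [0, 0, 0, 0, 0, 0, 0, 0, 0, 0, 0, 0, 0, 0, 0, 0]
  jaw: 0.6

```text
t: 25.6
tcp_pos: [0.4913, -0.0016, 0.105]
eef_rot: [0.507, 3.099, -0.001]
contact_force: [-0.0, 0.5, -0.5]
finger_gap: 0.0562
grasp_force: 0.0
```

Call:
play_rows:
  plan: [0, 0, -0.005, 0, 0, 0, -0.015, 0, 0, 0, -0.025, 0, 0, 0, -0.03, 0, 0, 0, -0.03, 0, 0, 0, -0.02, 0, 0.04, 0, 0, 0, 0.04, 0, 0, 0, 0.03, 0, 0, 0, 0, 0, 0, 0, 0, 0, 0, 0]

```text
t: 26.7
tcp_pos: [0.387, 0.0339, 0.2303]
eef_rot: [0.506, 3.098, -0.0]
contact_force: [-0.0, -0.4, 1.1]
finger_gap: 0.0563
grasp_force: 0.0
```

Run:
```python
from h import *
s=state(); I=camera_info('wrist'); print(s['tcp_pos'],s['contact_force'],s['finger_gap'],s['t'])
im=snap('wrist','w11'); sc=snap('scene','s11'); tp=snap('top','t11')
for n,x in(('wrist',im),('scene',sc),('top',tp)):
  for c,a,m in red(x,30): print(n,c.round(1),a,cv2.minAreaRect(np.argwhere(m)[:,::-1].astype(np.float32)))
a=cv2.resize(sc[110:210,150:270],(600,500),interpolation=cv2.INTER_CUBIC); b=cv2.resize(im,(266,200))
c=np.zeros((500,800,3),np.uint8); c[:,:600]=a; c[:150,600:]=cv2.resize(im,(200,150)); c[160:310,600:]=cv2.resize(tp,(200,150))
cv2.imwrite('pics/f11.png',c[...,::-1])
```

```text
[0.38695217 0.03386779 0.23029361] [-0.00231829 -0.38081136  1.13974577] 0.05626018196696112 26.7
wrist [157.8 186.2] 622 ((157.5, 185.0), (18.0, 39.0), 90.0)
wrist [262.1 187.5] 285 ((257.0973815917969, 188.32424926757812), (11.820560455322266, 36.15092849731445), 88.02507019042969)
scene [215.5 133. ] 71 ((215.50003051757812, 133.00001525878906), (13.435027122497559, 4.949747085571289), 45.0)
scene [245.1 153.3] 63 ((245.12001037597656, 153.3400115966797), (13.80000114440918, 4.400000095367432), 36.869895935058594)
scene [176.1 158.3] 70 ((176.0, 158.5), (13.435027122497559, 4.949747085571289), 45.0)
scene [202.9 181.4] 67 ((202.99998474121094, 181.5), (13.699946403503418, 4.609327793121338), 39.80556869506836)
top [188.8 170.8] 78 ((188.50003051757812, 170.50001525878906), (14.758047103881836, 5.813776969909668), 26.56505012512207)
top [222.4 177.5] 69 ((222.20001220703125, 177.40000915527344), (13.28156566619873, 5.692099571228027), 18.434947967529297)
top [206.1 223.3] 69 ((205.90000915527344, 223.30001831054688), (13.28156566619873, 5.692099571228027), 18.434947967529297)
```

View pics/f11.png

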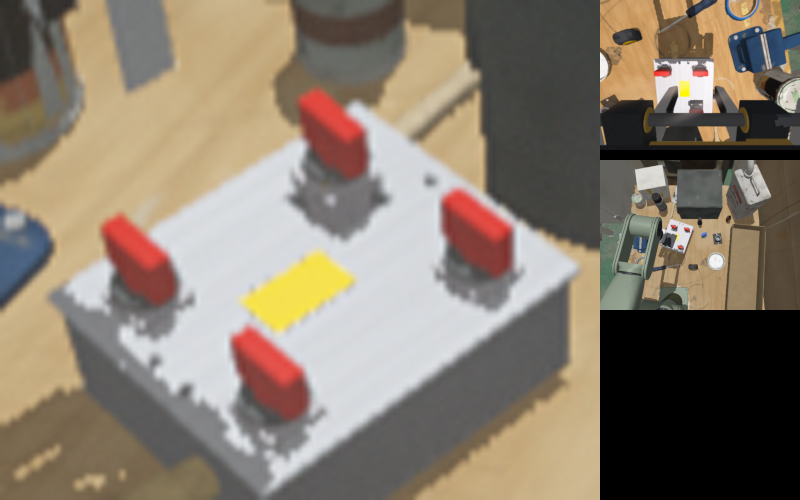

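The fourth wing stands upright in the receptacle at scene (215,133), parallel to the three locked ones. I'll check its height once, then hand in.

Run:
```python
from h import *
S,T=camera_info('scene'),camera_info('top')
for t,s in(((188.8,170.8),(215.5,133)),((222.4,177.5),(245.1,153.3)),((206.1,223.3),(202.9,181.4))): print(tri(ray(T,*t),ray(S,*s)))
im=cv2.cvtColor(cv2.imread('pics/t11.png'),cv2.COLOR_BGR2RGB)
for c,a,m in red(im,30):
    P=np.array([onz(T,x,y,.11)[:2] for y,x in np.argwhere(m)]); w,V=np.linalg.eigh(np.cov(P.T)); print(c.round(),np.degrees(np.arctan2(V[1,1],V[0,1]))%180)
```

```text
(array([ 0.48845295, -0.00658254,  0.12793271]), np.float64(0.003594383393287437))
(array([ 0.47633087, -0.09120315,  0.10942726]), np.float64(0.0011271229342218005))
(array([ 0.35806601, -0.05194978,  0.11039793]), np.float64(0.002739369307266672))
[189. 171.] 65.20125834406683
[222. 178.] 68.71756066079675
[206. 223.] 67.92869726894158
```

```bash
python3 -c "
from cell import *
print(close_job())"
```

```text
the job is handed in; nothing more can be done
None
```

The fourth fastener is in the receptacle, pressed, turned a quarter turn clockwise (about 90°) and sprung up into its locked detent. It is released, the gripper is clear, and the job is handed in at about 27 s with about 20 N the highest vertical force read on the box. I let go once mid-turn to regrip, because the gripper would otherwise have hit the cabinet. The lock is judged from the 6 mm rise, the resistance to a light upward pull, and the wing lining up with the other three.

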